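# Roll the press roller onto the blue spot card

### The arm

A 7-joint arm with a two-finger parallel gripper is mounted at the origin on the work surface. World frame = base frame: x ahead of the robot, y to its left, z up, the work surface at z = 0. Lengths are in m, angles in degrees, forces in N, time in s.
With the tool pointing down it reaches from about 0.425 to 0.925 m from the base axis. Payload 6.8 kg.
Tool frame: the origin (TCP) lies midway between the tips of the shut fingers; the grasp point (between the pads) lies 19 mm behind it; z points along the fingers, y is the line along which they close (so a half turn about z gives the same grasp; the last joint's range is limited). The gripper opens to 85 mm and grips with 20 to 120 N. Pads are 22 mm wide; open, the fingers measure 114 mm over their backs; the gripper's body (76 mm by 85 mm) begins 54 mm behind the grasp point. The pads swing forward as they close: fully open they stand 13 mm farther back than shut.
Start: joints at [64.853, 27.33, 1.283, 89.118, -0.659, 63.558, -4.761], TCP at [0.219, -0.638, 0.231] pointing down, gripper open.
Joint ranges: [-169.35, 169.35], [-19.33, 120.38], [-80.79, 83.38], [13.8, 139.57], [-78.32, 258.32], [9.67, 109.79], [-169.56, 169.56]. Speed limits (degrees/s): [136.94, 136.94, 180, 180, 180, 180, 180].

### API

Orientations are given as [roll, pitch, yaw] about the fixed x, y, z axes, in that order (R = Rz(yaw) Ry(pitch) Rx(roll)).
In Python, from cell import env gives the robot as it stands.
- The arm moves only by the shell command python3 -m handwheel 'ROWS'. ROWS is JSON, a list that holds one entry, the list of rows, each a list of 7 numbers: the shift along the tool's x, y, z in cm, then the turn, a rotation vector about the tool's x, y, z in degrees, then the finger opening in cm, from 0 to 8.54. A call has 1 to 20 rows; each row shifts and turns the commanded pose from where the row before left it, along the tool's axes as they then stand; what a row does not reach is not made up. A row lasts 1/8 s, in which the tool goes at most 62.5 mm and 10.7 degrees, less where a joint would pass 70% of its speed; a pose out of reach is approached as far as the arm can. A call is refused whole if a number of a shift passes 6.25 or a number of a turn 10.7, either way. A call with a gripper value outside its range is refused whole. The fingers move at their own pace and stop on an object; the grip force is fixed at half the most. Time passes only in rows, so rows that do not move let the fingers close. It gives the time, the measured TCP pose, the force, the opening and the grip force at its end, in the units of the state.
- env.state(): the state, without advancing time (a new reading comes with each control period).
- env.read_camera(name): name is "scene" or "top" or "wrist"; returns the picture (420x560x3 uint8, blue, green, red); there is no depth.
- env.camera_info(name): a dict with "vfov" (degrees; the focal length in pixels is half the picture's height over the tangent of half this angle, whatever the lens; pixels are square), "cx", "cy" (the principal point, pixels), "R" (3x3) and "t" (3): a world point X has camera coordinates R X + t. Camera axes: x right, y down, z forward; pixel columns grow to the right and rows downward; lengths in m; the calibration is good to about 2 mm. A picture is of the moment at which its call begins: read the wrist's pose just before it. camera_info takes no time and is no camera call; for the wrist camera it gives the pose at the moment of the call.
- env.sign_off(): hands the job in; it is judged then, once.
The state is a dict: "time": time; "joints": joint angles; "joint_velocities": joint speeds; "joint_torque": joint torques, N m; "tcp_pos": TCP position; "eef_rot": TCP orientation; "ft_force": force on the tool from outside, world axes, zero at the start; "ft_torque": the same for the moment, N m; "gripper_width": opening from 0.0 (shut) to 1.0 (fully open); "gripper_force": force on a finger pad.
Only numpy, scipy, OpenCV 4.12 (cv2) and the standard library are available. Lean on these libraries where they do the work, as an engineer would, in place of code of your own. Each camera call takes 0.05 s, during which the arm holds its last target. There are 200 camera calls.

### The job

Roll the wooden press roller along the cork mat, by pushing with your fingertips on the top of its barrel, until it comes to rest squarely across the middle of the blue spot, so that its weight keeps that freshly glued card flat. Let it roll rather than slide; do not pinch it, lift it or shove it from behind at mid height or lower. Leave the roller resting there, and leave the other things on the counter where they are.

Things in the scene. Friction and masses are not known exactly. Their poses are not given: they have to be found in the camera images.
- roller: Wooden cylinder, barrel 70 mm across, 150 mm long, a dark 24 mm knob 20 mm long on each end; about 0.4 kg; rolls with slight resistance and stays where left. Origin mid-barrel on its axis, 39 mm above the counter (barrel top at 74 mm). Own x along the barrel; y and z turn as it rolls, z starts up, through a red stripe. Starts between the two cards, axis within 0.06 rad of their x.
- blue_card: Target: white paper card 210 (x) by 100 mm (y) with a blue spot 80 mm across, fixed flat on the mat, paper-thin, no step. Origin at the spot's centre, 4 mm above the counter; x across the rolling direction, y along it. It lies toward either end of the mat (+y or -y of the roller), 75 to 165 mm from the roller.
- green_card: A card of the same size with a green spot, towards the opposite end of the mat. Not the target.
- mat: Cork mat fixed to the counter, 240 mm (x) by 460 mm (y) by 4 mm thick. Origin under its middle at counter height; the roller rolls along its y.
- glue_jar: Bystander: jar with an orange cap, 48 mm in diameter, 70 mm high, near the mat's edge on the robot's side. Origin at the middle of its underside.
- stamp: Bystander: wooden hand stamp, 45 x 45 mm foot, 65 mm high, near the mat's edge on the robot's side. Origin at the middle of its underside.
- camera: Bystander: compact black camera, 40 x 105 x 62 mm with a short lens to its -x, beyond the far edge of the mat. Origin at the middle of its underside.
- pencil_cup: Bystander: yellow cup, 72 mm in diameter, 90 mm high, with pencils standing to about 130 mm, beyond the far edge of the mat. Origin at the middle of its underside.
- booklets: Bystander: stack of booklets, 105 x 150 x 23 mm, far left of the mat. Origin at the middle of its underside.
- plant: Bystander: small plant in a black pot, 80 mm wide, about 150 mm high, far right of the mat. Origin at the middle of its underside.
Not all that is in view belongs to the job. What is shaped like the roller but purple or white is not meant.

How it is judged (in metres and radians):
On the way:
1. The roller is on its way, rolled at least about 30 mm under the fingertips (distance of roller from where it was at the start of the episode above 0.025 m and angle between roller's own z axis and vertical above 0.5 rad and height (world z) of roller below 0.045 m).
At the end, for the whole second after the job is handed in: The roller rests on the mat across the blue spot: its axis within 9 mm of the spot's centre along the mat, its middle within 35 mm of it across the mat, square to the card within 0.2 rad, not moving (y of roller in the frame of blue_card between -0.009 and 0.009 m and x of roller in the frame of blue_card between -0.035 and 0.035 m and angle between the x axis of roller and the x axis of blue_card, either way round below 0.2 rad and height (world z) of roller between 0.034 and 0.043 m and linear speed of roller below 0.01 m/s and angular speed of roller below 0.3 rad/s); the robot touches nothing.
It fails at once if The roller is lifted off the mat (its axis more than about 8 mm above its resting height) (height (world z) of roller above 0.047 m).
It fails at once if The fingers bear on the roller with the grasp point lower than 60 mm above the counter: pinched, or shoved from behind at or below mid height (contact force between the fingers and roller above 0.5 N and height (world z) of the grasp point below 0.06 m).
It fails at once if The roller slides instead of rolling: at 50 to 60 mm from its start the stripe is not about a quarter turn on (within 0.55 rad), or at 105 to 115 mm not about a half turn (within 0.65 rad) ((distance of roller from where it was at the start of the episode between 0.05 and 0.06 m and (angle between roller's own z axis and vertical below 1 rad or angle between roller's own z axis and vertical above 2.14 rad)) or (distance of roller from where it was at the start of the episode between 0.105 and 0.115 m and angle between roller's own z axis and vertical below 2.49 rad)).
It fails at once if A bystander is shifted by more than 15 mm or tipped (distance of any of glue_jar, camera, pencil_cup, stamp, booklets, plant from where it was at the start of the episode above 0.015 m or angle between any of glue_jar, camera, pencil_cup, stamp, booklets, plant's own z axis and vertical above 0.3 rad).
It also fails if it takes over 54 s, if anything falls off the work surface, if the arm or the gripper's body presses on something with over 40 N, if the wrist force passes 120 N, or if a joint passes its speed limit or range.

## Working session

There is one attempt and no reset: what is moved stays moved. The work goes in short steps, Python scripts to look and compute and a shell command to move; the robot and the scene stay as the last step left them, time stands still between calls to the robot, and variables do not carry over. Pictures are saved under pics/ and viewed, at most 10 in all, crops included, and the job is handed in when it is done.

```bash
mkdir -p pics; ls
python3 - <<'E'
from cell import env
import cv2,numpy as np
np.set_printoptions(precision=4,suppress=True)
for n in("top","scene"):
    cv2.imwrite(f"pics/{n}0.png",env.read_camera(n)); i=env.camera_info(n); print(n,i)
s=env.state();print(s['time'],s['tcp_pos'],s['eef_rot'],s['gripper_width'])
E
```

```text
pics
top {'vfov': 47.50630602046115, 'cx': 283.4115748493204, 'cy': 202.98619024000934, 'R': array([[ 0.0184, -0.9998, -0.0024],
       [-0.985 , -0.0177, -0.1717],
       [ 0.1716,  0.0055, -0.9852]]), 't': array([0.0241, 0.5375, 1.1534])}
scene {'vfov': 48.835619606811974, 'cx': 273.6783752571439, 'cy': 216.02143041655296, 'R': array([[ 0.6046,  0.7963, -0.0171],
       [ 0.5539, -0.4358, -0.7095],
       [-0.5724,  0.4195, -0.7045]]), 't': array([-0.3139, -0.2508,  1.4559])}
0.1 [ 0.2191 -0.6379  0.2304] [-179.9066    0.0057   18.9525] 0.996120748299688
```

View pics/top0.png

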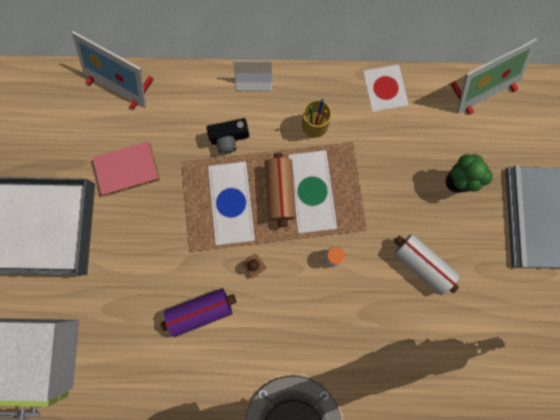

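View pics/scene0.png

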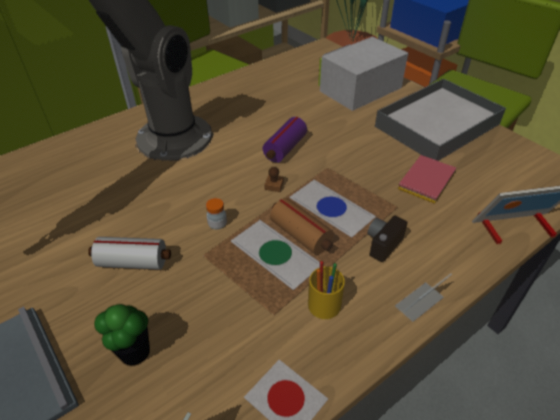

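The top view shows three roller-like things: wooden at (281,190), purple at (198,312) and white at (427,264). The wooden one on the mat is mine. The blue spot is at (231,203), to its left (+y), and the green spot is at (313,191). The jar is at (336,256) and the stamp at (254,265). Next I'll measure these and take a close crop.

```bash
cat > h.py <<'E'
from cell import env
import cv2,numpy as np
np.set_printoptions(precision=4,suppress=True)
def cam(n):
    i=env.camera_info(n);f=210/np.tan(np.radians(i['vfov']/2));return f,i['cx'],i['cy'],np.array(i['R']),np.array(i['t'])
def back(n,uv,z):
    f,cx,cy,R,t=cam(n);d=R.T@np.array([(uv[0]-cx)/f,(uv[1]-cy)/f,1]);c=-R.T@t
    return c+d*(z-c[2])/d[2]
def proj(n,X):
    f,cx,cy,R,t=cam(n);p=R@np.asarray(X)+t;return np.array([cx+f*p[0]/p[2],cy+f*p[1]/p[2]])
def blob(m,seed):
    k,l,st,c=cv2.connectedComponentsWithStats(m.astype(np.uint8))
    j=min(range(1,k),key=lambda a:np.hypot(*(c[a]-seed))if st[a,4]>30 else 1e9);return c[j],l==j,st[j,4]
E
python3 - <<'E'
from h import *
for n,sb,sg in(("top",(231,203),(313,191)),("scene",(331,206),(275,252))):
    im=cv2.imread(f"pics/{n}0.png").astype(int);b,g,r=im[...,0],im[...,1],im[...,2]
    for nm,m,s in(("blue",(b>r+60)&(b>g+50),sb),("green",(g>r+40)&(g>b+15),sg)):
        c,_,a=blob(m,s);print(n,nm,c,a,back(n,c,.004))
    if n=="top":
        c,m,a=blob((im.min(2)>125)&(abs(r-b)<60),(231,203))
        print("card",c,a)
        ys,xs=np.nonzero(m);P=np.array([back(n,(x,y),.004)[:2] for x,y in zip(xs,ys)])
        rc=cv2.minAreaRect((P*1000).astype(np.float32));print(rc)
a=cv2.imread("pics/top0.png")[140:260,170:370];cv2.imwrite("pics/crop.png",cv2.resize(a,None,fx=4,fy=4,interpolation=cv2.INTER_CUBIC))
E
```

```text
top blue [230.6428 202.3797] 669 [0.5435 0.1716 0.004 ]
top green [312.053  190.6911] 641 [ 0.5784 -0.0402  0.004 ]
card [230.8477 203.2541] 2377
((543.8206787109375, 171.44076538085938), (211.2147979736328, 101.18280792236328), 7.939215660095215)
scene blue [331.2871 206.3129] 425 [0.5454 0.1697 0.004 ]
scene green [274.9509 252.2018] 550 [ 0.5802 -0.0425  0.004 ]
```

View pics/crop.png

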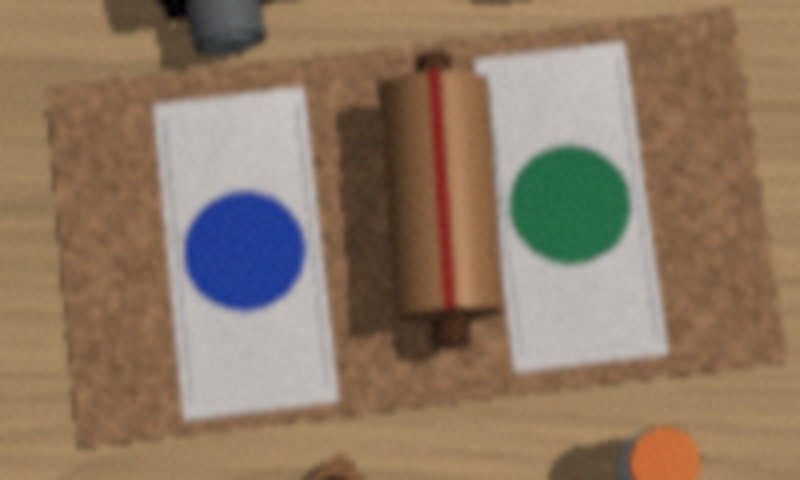

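The close crop shows the wooden roller with its red stripe running from (434,70) to (449,308), i.e. top image (278,157) to (282,217). It is the right one, with the blue spot to its left. Next I'll fit the stripe and the mat.

```bash
cat >> h.py <<'E'
def stripe(n,im,seed,z=.074,th=45):
    im=im.astype(int);b,g,r=im[...,0],im[...,1],im[...,2]
    c,m,a=blob((r-g>th)&(r-b>th)&(g<.45*r),seed)
    ys,xs=np.nonzero(m);P=np.array([back(n,(x,y),z)[:2] for x,y in zip(xs,ys)])
    mu=P.mean(0);d=np.linalg.svd(P-mu)[2][0];d*=np.sign(d[0]);q=(P-mu)@d
    return mu,np.degrees(np.arctan2(d[1],d[0])),q.max()-q.min(),a, mu+d*(q.max()+q.min())/2
E
python3 - <<'E'
from h import *
for n,s in(("top",(280,188)),("scene",(300,222))):
    im=cv2.imread(f"pics/{n}0.png");print(n,*stripe(n,im,s))
    h=cv2.cvtColor(im,cv2.COLOR_BGR2HSV)
# knobs mid at axis height, top
print(back("top",(170+434/4,140+55/4),.039),back("top",(170+452/4,140+340/4),.039))
for p in((50,90),(735,10),(785,360),(80,447)): print("mat",back("top",(170+p[0]/4,140+p[1]/4),.004))
for nm,p,z in(("jar",(336,255),.07),("stamp",(254,265),.065),("cam",(229,131),.062),("cup",(317,105),.1)): print(nm,back("top",p,z))
E
```

```text
top [0.5748 0.0434] 4.812705446093588 0.1492456738502667 130 [0.5742 0.0433]
scene [0.5781 0.0414] 4.798101113434367 0.14537955433455602 99 [0.577  0.0413]
[0.6668 0.0489 0.039 ] [0.4822 0.0339 0.039 ]
mat [0.6483 0.303  0.004 ]
mat [ 0.7112 -0.1502  0.004 ]
mat [ 0.4775 -0.1808  0.004 ]
mat [0.4133 0.2709 0.004 ]
jar [ 0.4075 -0.0958  0.07  ]
stamp [0.3801 0.1021 0.065 ]
cam [0.718  0.1759 0.062 ]
cup [ 0.7767 -0.0455  0.1   ]
```

The geometry agrees across both cameras:

| Quantity | Value |
|---|---|
| Roller position | (0.576, 0.042) |
| Roller axis angle | 4.8° |
| Blue spot | (0.5445, 0.1707) |
| Card and mat yaw | 7.9° |
| Roll needed | about 132 mm toward +y |
| Expected final offset across the card | about 20 mm |

Plan: open the fingers along the barrel and use their flat tips on top, at constant height, in short strokes.

```bash
python3 -m handwheel '[[[0,0,0,0,0,-9.5,8.54],[0,0,0,0,0,-9.5,8.54],[0,0,0,0,0,-9.5,8.54],[0,0,0,0,0,-9.5,8.54],[0,0,0,0,0,-9.5,8.54],[0,0,0,0,0,-9.5,8.54],[0,0,0,0,0,-9.5,8.54],[0,0,0,0,0,-9.5,8.54],[0,0,0,0,0,0,8.54]]]'; python3 -m handwheel '[[[4.6,2.9,0,0,0,0,8.54],[4.6,2.9,0,0,0,0,8.54],[4.6,2.9,0,0,0,0,8.54],[4.6,2.9,0,0,0,0,8.54],[4.6,2.9,0,0,0,0,8.54],[4.6,2.9,0,0,0,0,8.54],[4.6,2.9,0,0,0,0,8.54],[4.6,2.9,0,0,0,0,8.54],[4.6,2.9,0,0,0,0,8.54],[4.6,2.9,0,0,0,0,8.54],[4.6,2.9,0,0,0,0,8.54],[4.6,2.9,0,0,0,0,8.54],[4.6,2.9,0,0,0,0,8.54],[4.5,2.9,0,0,0,0,8.54],[0,0,0,0,0,0,8.54]]]'
python3 - <<'E'
from h import *
cv2.imwrite("pics/w1.png",env.read_camera("wrist"));print(env.state()['ft_force'])
print(proj("wrist",[.576,.042,.074]))
E
```

```text
time: 1.23
tcp_pos: [0.2189, -0.6382, 0.2308]
eef_rot: [-180.0, -0.1, 94.9]
ft_force: [-0.9, 0.2, -1.3]
gripper_width: 1.003
gripper_force: 0.0
time: 3.1
tcp_pos: [0.5691, 0.0428, 0.2314]
eef_rot: [179.9, -0.2, 95.2]
ft_force: [-0.4, -0.2, -0.3]
gripper_width: 1.001
gripper_force: 0.0
[-0.0319 -0.5332 -0.2643]
[281.8399 186.2218]
```

View pics/w1.png

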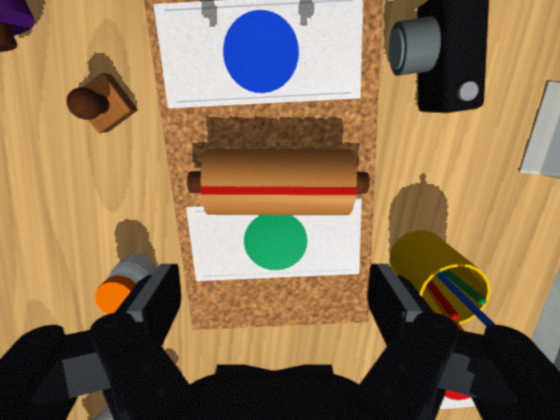

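The wrist view shows the stripe horizontal at row 190, columns 200–357, with the blue spot ahead at (261,51). The fingers straddle the barrel's length symmetrically. I'll fit the stripe and spot from here.

```bash
cat > meas.py <<'E'
from h import *
def cardpos(p,c=(.5445,.1707),a=np.radians(7.9)):
    d=np.asarray(p)[:2]-c;return np.array([d@[np.cos(a),np.sin(a)],d@[-np.sin(a),np.cos(a)]])
E
python3 - <<'E'
from meas import *
im=cv2.imread("pics/w1.png");r=stripe("wrist",im,(279,190));print(*r)
i=im.astype(int);b,g,rr=i[...,0],i[...,1],i[...,2]
c,_,a=blob((b>rr+60)&(b>g+50),(261,51));print(c,a,back("wrist",c,.004))
print(cardpos(r[4]));s=env.state();t=np.array(s['tcp_pos']);d=r[4]-t[:2];y=np.radians(s['eef_rot'][2]);print("tool d",d@[np.cos(y),np.sin(y)],d@[np.sin(y),-np.cos(y)],t)
E
```

```text
[0.5715 0.0375] 4.742205570981839 0.15231437618362925 1295 [0.5728 0.0376]
[260.5093  50.9692] 4997 [0.5434 0.1679 0.004 ]
[ 0.0097 -0.1357]
tool d -0.0024011540478506826 0.004235259050529784 [0.5683 0.0396 0.231 ]
```

```bash
python3 -m handwheel '[[[-0.9,0.5,3,0,0,0,8.54],[0,0,4,0,0,0,8.54],[0,0,4,0,0,0,8.54],[0,0,2.5,0,0,0,8.54],[0,0,1.5,0,0,0,8.54],[0,0,0,0,0,0,8.54],[0,0,0,0,0,0,8.54]]]';python3 -m handwheel '[[[0,0,0.4,0,0,0,8.54],[0,0,0.3,0,0,0,8.54],[0,0,0,0,0,0,8.54]]]';  python3 - <<'E'
from h import *
for k in range(3):
    im=env.read_camera("wrist");s=env.state();print(s['tcp_pos'],s['ft_force'])
cv2.imwrite("pics/w2.png",im)
E
```

```text
time: 4.03
tcp_pos: [0.5747, 0.0285, 0.0824]
eef_rot: [179.9, 0.0, 94.9]
ft_force: [0.3, 1.2, 1.5]
gripper_width: 1.001
gripper_force: 0.0
time: 4.4
tcp_pos: [0.5739, 0.0287, 0.0742]
eef_rot: [-180.0, 0.0, 94.9]
ft_force: [0.6, 0.1, -0.3]
gripper_width: 1.001
gripper_force: 0.0
[0.5739 0.0287 0.0743] [-0.0448  0.238   0.3695]
[0.574  0.0287 0.0743] [-0.1203 -0.0563 -0.4109]
[0.574  0.0287 0.0744] [0.7094 0.0897 1.2477]
```

View pics/w2.png

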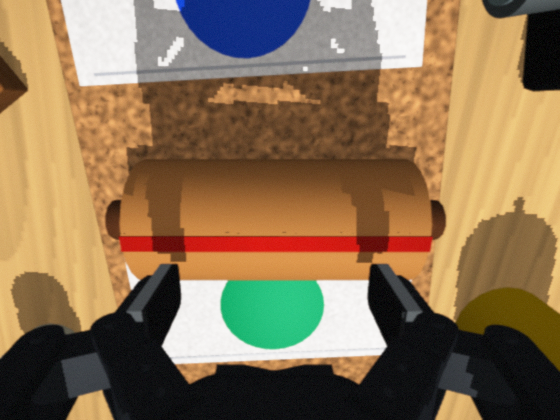

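The fingertips sit just behind the stripe (row 243; tips from about row 265) and are centred across the barrel. I'll move in 4 mm and lower to contact.

```bash
python3 -m handwheel '[[[0.4,0,0.5,0,0,0,8.54],[0,0,0.4,0,0,0,8.54],[0,0,0,0,0,0,8.54]]]'; python3 -m handwheel '[[[0,0,0.3,0,0,0,8.54],[0,0,0,0,0,0,8.54]]]'; python3 -m handwheel '[[[0,0,0.2,0,0,0,8.54],[0,0,0,0,0,0,8.54]]]'
```

```text
time: 4.92
tcp_pos: [0.5732, 0.0327, 0.0647]
eef_rot: [-179.9, 0.0, 95.0]
ft_force: [-0.2, -0.3, -0.2]
gripper_width: 0.999
gripper_force: 0.0
time: 5.18
tcp_pos: [0.5735, 0.0326, 0.0621]
eef_rot: [-180.0, 0.0, 94.9]
ft_force: [-0.4, 0.6, -0.3]
gripper_width: 0.998
gripper_force: 0.0
time: 5.42
tcp_pos: [0.5739, 0.0327, 0.0608]
eef_rot: [180.0, 0.0, 94.9]
ft_force: [-1.2, -0.3, 3.7]
gripper_width: 1.001
gripper_force: 2.2
```

```bash
python3 -m handwheel '[[[0.1,0,0.05,0,0,0,8.54],[0.4,0,0,0,0,0,8.54],[0.4,0,0,0,0,0,8.54],[0.4,0,0,0,0,0,8.54],[0.4,0,0,0,0,0,8.54],[0,0,0,0,0,0,8.54]]]'
python3 - <<'E'
from meas import *
im=env.read_camera("wrist");cv2.imwrite("pics/w3.png",im);i=cv2.imread("pics/top0.png")
print(*stripe("wrist",im,(280,200)))
print(env.state()['tcp_pos'])
E
```

```text
time: 6.18
tcp_pos: [0.5724, 0.0504, 0.0608]
eef_rot: [180.0, -0.0, 95.0]
ft_force: [-2.8, 0.5, 10.3]
gripper_width: 1.0
gripper_force: 4.7Traceback (most recent call last):
  File "<stdin>", line 3, in <module>
  File "h.py", line 17, in stripe
    ys,xs=np.nonzero(m);P=np.array([back(n,(x,y),z)[:2] for x,y in zip(xs,ys)])
                                    ~~~~^^^^^^^^^^^
  File "h.py", line 7, in back
    f,cx,cy,R,t=cam(n);d=R.T@np.array([(uv[0]-cx)/f,(uv[1]-cy)/f,1]);c=-R.T@t
                ~~~^^^
  File "h.py", line 5, in cam
    i=env.camera_info(n);f=210/np.tan(np.radians(i['vfov']/2));return f,i['cx'],i['cy'],np.array(i['R']),np.array(i['t'])
ValueError: time passes only in moves, steps and waits
```

View pics/w3.png

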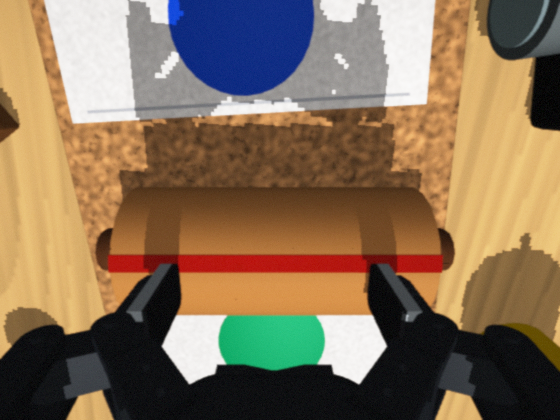

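The roller has moved with the tips and the stripe is turning forward (row 263, still between the finger tips). No slip is visible and the press is about 10 N. I'll finish the stroke, lift and step back.

```bash
python3 -m handwheel '[[[0.4,0,0,0,0,0,8.54],[0.4,0,0,0,0,0,8.54],[0.4,0,0,0,0,0,8.54],[0.4,0,0,0,0,0,8.54],[0.3,0,0,0,0,0,8.54],[0,0,0,0,0,0,8.54]]]'; python3 -m handwheel '[[[0,0,-1.2,0,0,0,8.54],[-1.9,0,0,0,0,0,8.54],[0,0,0,0,0,0,8.54]]]'
cat >> meas.py <<'E'
from scipy.optimize import brentq
P0=np.array([.5745,.0413])
def pred(s,yaw=np.radians(4.8)):  # rolled distance s -> stripe mid in world
    u=np.array([-np.sin(yaw),np.cos(yaw)]);th=s/.035;p=P0+u*(s+.035*np.sin(th));return np.r_[p,.039+.035*np.cos(th)]
def rolled(n,im,hi=.06):
    i=im.astype(int);b,g,r=i[...,0],i[...,1],i[...,2]
    m=((r-g>45)&(r-b>45)&(g<.35*r)).astype(np.uint8)
    k,l,st,c=cv2.connectedComponentsWithStats(m);q=[(st[a,4],c[a]) for a in range(1,k) if st[a,2]>60]
    uv=max(q,key=lambda t:t[0])[1];return uv
E
python3 - <<'E'
from meas import *
im=env.read_camera("wrist");uv=rolled("wrist",im);cv2.imwrite("pics/w4.png",im)
print(uv)
for s in np.arange(.012,.03,.002):print(s,proj("wrist",pred(s)))
s=env.state();print(s['tcp_pos'],s['ft_force'])
E
```

```text
time: 6.98
tcp_pos: [0.5707, 0.0693, 0.0606]
eef_rot: [180.0, -0.0, 95.0]
ft_force: [-1.8, -0.4, 8.7]
gripper_width: 1.002
gripper_force: 3.9
time: 7.35
tcp_pos: [0.5724, 0.0463, 0.0716]
eef_rot: [-180.0, 0.1, 94.7]
ft_force: [-0.1, -0.4, -0.4]
gripper_width: 0.999
gripper_force: 0.0
[276.5668 206.2765]
0.012 [277.2065 234.5914]
0.014 [277.2067 226.5099]
0.016 [277.2047 218.391 ]
0.018000000000000002 [277.2004 210.2663]
0.02 [277.1938 202.1672]
0.022 [277.185  194.1247]
0.024 [277.1741 186.1691]
0.026000000000000002 [277.1612 178.3296]
0.028 [277.1464 170.634 ]
[0.5722 0.0476 0.0715] [-0.2649 -0.1503 -0.5743]
```

Tool travel was 36.6 mm and the stripe gives 19 mm rolled, so it is pure rolling. Next strokes.

```bash
python3 -m handwheel '[[[0.3,0,0.6,0,0,0,8.54],[0,0,0.6,0,0,0,8.54],[0,0,0,0,0,0,8.54],[0.4,0,0,0,0,0,8.54],[0.4,0,0,0,0,0,8.54],[0.4,0,0,0,0,0,8.54],[0.4,0,0,0,0,0,8.54],[0.4,0,0,0,0,0,8.54],[0.4,0,0,0,0,0,8.54],[0.4,0,0,0,0,0,8.54],[0.4,0,0,0,0,0,8.54],[0.4,0,0,0,0,0,8.54],[0.2,0,0,0,0,0,8.54],[0,0,0,0,0,0,8.54]]]'; python3 -m handwheel '[[[0,0,-1.2,0,0,0,8.54],[-1.9,0,0,0,0,0,8.54],[0,0,0,0,0,0,8.54]]]'
python3 - <<'E'
from meas import *
im=env.read_camera("wrist");cv2.imwrite("pics/w5.png",im)
try: print(rolled("wrist",im))
except Exception as e:print(e)
for s in np.arange(.032,.044,.002):print(s,proj("wrist",pred(s)))
E
```

```text
time: 9.15
tcp_pos: [0.5685, 0.092, 0.0601]
eef_rot: [180.0, -0.0, 95.0]
ft_force: [-3.6, -0.2, 7.9]
gripper_width: 0.999
gripper_force: 4.1
time: 9.52
tcp_pos: [0.5704, 0.0683, 0.0714]
eef_rot: [-180.0, 0.1, 94.7]
ft_force: [-0.2, -1.0, 0.1]
gripper_width: 1.0
gripper_force: 0.0
[275.8777 178.6617]
0.032 [277.2099 199.9034]
0.034 [277.1918 192.9174]
0.036000000000000004 [277.1723 186.1321]
0.038000000000000006 [277.1514 179.5657]
0.04000000000000001 [277.1294 173.2339]
0.04200000000000001 [277.1064 167.1501]
```

View pics/w5.png

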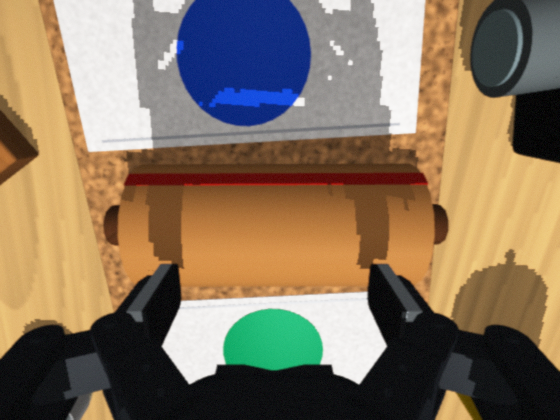

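The stripe at row 178 matches 38 mm rolled, and the roller is square and centred under the fingers. I'll repeat the stroke twice.

```bash
python3 -m handwheel '[[[0,0,0.6,0,0,0,8.54],[0,0,0.6,0,0,0,8.54],[0,0,0,0,0,0,8.54],[0.4,0,0,0,0,0,8.54],[0.4,0,0,0,0,0,8.54],[0.4,0,0,0,0,0,8.54],[0.4,0,0,0,0,0,8.54],[0.4,0,0,0,0,0,8.54],[0.4,0,0,0,0,0,8.54],[0.4,0,0,0,0,0,8.54],[0.4,0,0,0,0,0,8.54],[0.4,0,0,0,0,0,8.54],[0.2,0,0,0,0,0,8.54],[0,0,0,0,0,0,8.54],[0,0,-1.2,0,0,0,8.54],[-1.9,0,0,0,0,0,8.54],[0,0,0,0,0,0,8.54]]]'; python3 -m handwheel '[[[0,0,0.6,0,0,0,8.54],[0,0,0.6,0,0,0,8.54],[0,0,0,0,0,0,8.54],[0.4,0,0,0,0,0,8.54],[0.4,0,0,0,0,0,8.54],[0.4,0,0,0,0,0,8.54],[0.4,0,0,0,0,0,8.54],[0.4,0,0,0,0,0,8.54],[0.4,0,0,0,0,0,8.54],[0.4,0,0,0,0,0,8.54],[0.4,0,0,0,0,0,8.54],[0.4,0,0,0,0,0,8.54],[0.2,0,0,0,0,0,8.54],[0,0,0,0,0,0,8.54]]]';python3 -m handwheel '[[[0,0,-1.2,0,0,0,8.54],[-1.9,0,0,0,0,0,8.54],[0,0,0,0,0,0,8.54]]]'
python3 - <<'E'
from meas import *
im=env.read_camera("wrist");cv2.imwrite("pics/w6.png",im)
for s in (.072,.076,.08):
    u=np.array([-.0837,.9965]);p=P0+u*s;a=np.array([.9965,.0837]);print(s,proj("wrist",np.r_[p-a*.085,.039]),proj("wrist",np.r_[p+a*.085,.039]))
E
```

```text
time: 11.7
tcp_pos: [0.5688, 0.0872, 0.0714]
eef_rot: [-180.0, 0.1, 94.7]
ft_force: [-0.5, 0.6, 0.6]
gripper_width: 1.0
gripper_force: 0.0
time: 13.45
tcp_pos: [0.5651, 0.1299, 0.0603]
eef_rot: [180.0, -0.1, 95.0]
ft_force: [-3.7, 0.5, 9.9]
gripper_width: 0.999
gripper_force: 4.7
time: 13.82
tcp_pos: [0.5672, 0.1061, 0.0713]
eef_rot: [-180.0, 0.1, 94.7]
ft_force: [-0.2, -0.4, 0.6]
gripper_width: 1.0
gripper_force: 0.0
0.072 [132.1283 231.554 ] [421.7366 231.2884]
0.076 [131.2099 225.1868] [422.6791 224.9151]
0.08 [130.2795 218.7372] [423.6339 218.4593]
```

View pics/w6.png

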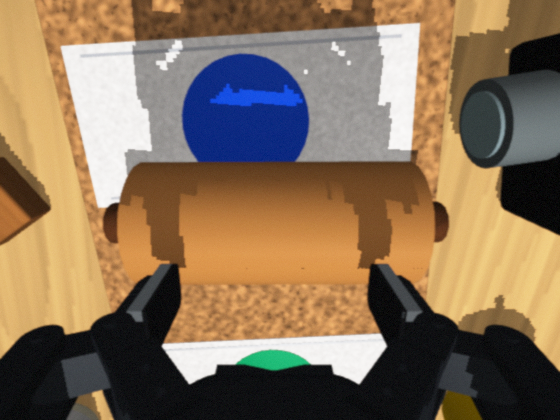

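The knobs are at row 223, which matches about 77 mm rolled. The barrel is square and its leading edge is at the card. Two more strokes, then I'll pull back and measure from the top camera.

```bash
python3 -m handwheel '[[[0,0,0.6,0,0,0,8.54],[0,0,0.6,0,0,0,8.54],[0,0,0,0,0,0,8.54],[0.4,0,0,0,0,0,8.54],[0.4,0,0,0,0,0,8.54],[0.4,0,0,0,0,0,8.54],[0.4,0,0,0,0,0,8.54],[0.4,0,0,0,0,0,8.54],[0.4,0,0,0,0,0,8.54],[0.4,0,0,0,0,0,8.54],[0.4,0,0,0,0,0,8.54],[0.4,0,0,0,0,0,8.54],[0.2,0,0,0,0,0,8.54],[0,0,0,0,0,0,8.54],[0,0,-1.2,0,0,0,8.54],[-1.9,0,0,0,0,0,8.54],[0,0,0,0,0,0,8.54]]]'; python3 -m handwheel '[[[0,0,0.6,0,0,0,8.54],[0,0,0.6,0,0,0,8.54],[0,0,0,0,0,0,8.54],[0.4,0,0,0,0,0,8.54],[0.4,0,0,0,0,0,8.54],[0.4,0,0,0,0,0,8.54],[0.4,0,0,0,0,0,8.54],[0.4,0,0,0,0,0,8.54],[0.4,0,0,0,0,0,8.54],[0.4,0,0,0,0,0,8.54],[0.4,0,0,0,0,0,8.54],[0.4,0,0,0,0,0,8.54],[0.2,0,0,0,0,0,8.54],[0,0,0,0,0,0,8.54]]]';python3 -m handwheel '[[[0,0,-1.2,0,0,0,8.54],[-1.9,0,0,0,0,0,8.54],[0,0,0,0,0,0,8.54],[0,0,0,0,0,0,8.54]]]'
python3 - <<'E'
from meas import *
im=env.read_camera("wrist");cv2.imwrite("pics/w7.png",im);t=env.read_camera("top");sc=env.read_camera("scene")
cv2.imwrite("pics/t7.png",t)
x=cv2.resize(t[110:260,170:370],(800,600)); y=cv2.resize(sc[130:280,230:430],(800,600))
cv2.imwrite("pics/m7.png",cv2.resize(np.vstack([np.hstack([x,y]),np.hstack([cv2.resize(im,(800,600)),x*0])]),(800,600)))
for s in (.111,.115,.119):
    u=np.array([-.0837,.9965]);p=P0+u*s;a=np.array([.9965,.0837]);print(s,proj("wrist",np.r_[p-a*.085,.039])/1.4,proj("wrist",np.r_[p+a*.085,.039])/1.4)
E
```

```text
time: 16.0
tcp_pos: [0.5656, 0.125, 0.0713]
eef_rot: [-180.0, 0.1, 94.7]
ft_force: [-0.0, -0.1, -0.1]
gripper_width: 1.0
gripper_force: 0.0
time: 17.75
tcp_pos: [0.5618, 0.1679, 0.0604]
eef_rot: [180.0, -0.1, 95.0]
ft_force: [-3.4, 1.0, 9.8]
gripper_width: 1.002
gripper_force: 5.2
time: 18.25
tcp_pos: [0.5636, 0.1465, 0.0714]
eef_rot: [-180.0, 0.0, 94.9]
ft_force: [-0.9, -0.4, -0.8]
gripper_width: 1.005
gripper_force: 0.0
0.111 [ 94.7925 166.5802] [300.8869 166.9682]
0.115 [ 94.1592 162.0517] [301.5679 162.4446]
0.119 [ 93.5178 157.4651] [302.2576 157.863 ]
```

View pics/m7.png

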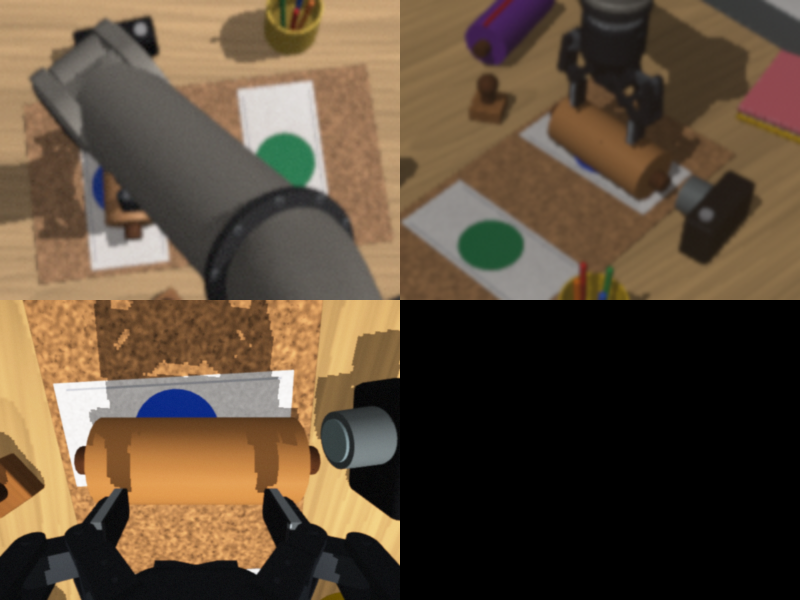

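The wrist pane shows the knobs at row 460 of the mosaic (160 within the pane), about 116 mm rolled, with the spot's far part still visible ahead. The camera's lens at (322–395, 440) is close to the right knob, so I'll check that clearance before going on.

Run:
```python
from meas import *
for z in(.02,.031,.045): print(z,"lens wrist",back("wrist",(451,193),z),back("wrist",(450,205),z),"top0",back("top",(227.5,152.5),z))
print("knob ends",back("wrist",(75*1.4,160*1.4),.039),back("wrist",(320*1.4,160*1.4),.039))
c=[back("wrist",(140*1.4,117*1.4),.004)]
im=cv2.imread("pics/w7.png").astype(int);b,g,r=im[...,0],im[...,1],im[...,2]
m=(b>r+50)&(b>g+40);ys,xs=np.nonzero(m);P=np.array([back("wrist",(x,y),.004)[:2] for x,y in zip(xs,ys)])
def res(q): return None
hull=cv2.convexHull(np.c_[xs,ys].astype(np.int32))[:,0];H=np.array([back("wrist",p,.004)[:2] for p in hull])
H=H[hull[:,1]<ys.max()-5]
from scipy.optimize import least_squares
print("spot",least_squares(lambda q:np.hypot(*(H-q).T)-.04,[.5445,.17],loss="soft_l1",f_scale=.001).x,len(H))
# wrist-based roller barrel centre from silhouettes: columns near centre
s=im[:, 277];print("rows", [ (k,int(r[k,277]),int(g[k,277]),int(b[k,277])) for k in list(range(155,172,2))+list(range(276,294,2))])
```

```text
0.02 lens wrist [0.6724 0.1807 0.02  ] [0.6737 0.1729 0.02  ] top0 [0.6732 0.183  0.02  ]
0.031 lens wrist [0.6659 0.1832 0.031 ] [0.6671 0.1758 0.031 ] top0 [0.6701 0.1815 0.031 ]
0.045 lens wrist [0.6576 0.1863 0.045 ] [0.6588 0.1795 0.045 ] top0 [0.6661 0.1797 0.045 ]
knob ends [0.4647 0.1493 0.039 ] [0.6641 0.1664 0.039 ]Traceback (most recent call last):
  File "<stdin>", line 6, in <module>
  File "h.py", line 7, in back
    f,cx,cy,R,t=cam(n);d=R.T@np.array([(uv[0]-cx)/f,(uv[1]-cy)/f,1]);c=-R.T@t
                ~~~^^^
  File "h.py", line 5, in cam
    i=env.camera_info(n);f=210/np.tan(np.radians(i['vfov']/2));return f,i['cx'],i['cy'],np.array(i['R']),np.array(i['t'])
ValueError: time passes only in moves, steps and waits
```

```bash
sed -i 's/^def cam(n):/import functools\n@functools.lru_cache\ndef cam(n):/' h.py
cat > rel.py <<'E'
from meas import *
from scipy.optimize import least_squares
def spot(im):
    im=im.astype(int);b,g,r=im[...,0],im[...,1],im[...,2]
    m=((b>r+50)&(b>g+40)).astype(np.uint8);k,l,st,c=cv2.connectedComponentsWithStats(m);ys,xs=np.nonzero(l==1+np.argmax(st[1:,4]))
    hull=cv2.convexHull(np.c_[xs,ys].astype(np.int32))[:,0];hull=hull[hull[:,1]<ys.max()-5]
    H=np.array([back("wrist",p,.004)[:2] for p in hull])
    return least_squares(lambda q:np.hypot(*(H-q).T)-.04,[.5445,.17],loss="soft_l1",f_scale=.001).x,len(H)
def axis(im,rows,u=np.array([-.0837,.9965,0])):  # bisector of silhouette rays at col 277 -> axis point
    f,cx,cy,R,t=cam("wrist");c=-R.T@t
    e=[]
    for v in rows:
        d=R.T@np.array([(277-cx)/f,(v-cy)/f,1]);e.append(np.arctan2(d@u,-d[2]))
    a=np.mean(e);return c[:2]+u[:2]*np.tan(a)*(c[2]-.039), np.degrees(e)
E
python3 - <<'E'
from rel import *
im=cv2.imread("pics/w7.png");print("spot",*spot(im))
print([(k,*map(int,im[k,277])) for k in list(range(156,174,2))+list(range(272,296,2))])
E
```

```text
spot [0.5438 0.1707] 18
[(156, 134, 42, 9), (158, 135, 42, 13), (160, 130, 40, 6), (162, 132, 42, 16), (164, 87, 51, 56), (166, 30, 56, 86), (168, 34, 62, 95), (170, 32, 64, 96), (172, 32, 63, 98), (272, 78, 155, 225), (274, 78, 153, 223), (276, 78, 152, 222), (278, 75, 150, 220), (280, 74, 148, 219), (282, 72, 142, 215), (284, 71, 140, 207), (286, 73, 135, 196), (288, 84, 142, 200), (290, 92, 150, 209), (292, 83, 135, 191), (294, 73, 121, 172)]
```

Run:
```python
from rel import *
im=cv2.imread("pics/w7.png");p,e=axis(im,(164.5,285.5));print("axis pt",p,e)
sp=spot(im)[0];print("remaining y:",-cardpos(p,sp)[1]," est centre by s:",cardpos(P0+.116*np.array([-.0837,.9965])))
f,cx,cy,R,t=cam("wrist");c=-R.T@t;print("dist check half-angle",np.degrees(np.arcsin(.035/np.hypot(c[2]-.039,(p-c[:2])@[-.0837,.9965]))),(e[0]-e[1])/2)
```

```text
axis pt [0.5627 0.1575] [-10.287  -31.4654]
remaining y: 0.015687769950521242  est centre by s: [ 0.0182 -0.0165]
dist check half-angle 10.695646987376126 10.58921517369749
```

Both estimates agree: 16 mm remain, which is 32 mm of tool travel.

```bash
python3 -m handwheel '[[[0,0,0.6,0,0,0,8.54],[0,0,0.6,0,0,0,8.54],[0,0,0,0,0,0,8.54],[0.4,0,0,0,0,0,8.54],[0.4,0,0,0,0,0,8.54],[0.4,0,0,0,0,0,8.54],[0.4,0,0,0,0,0,8.54],[0.4,0,0,0,0,0,8.54],[0.4,0,0,0,0,0,8.54],[0.4,0,0,0,0,0,8.54],[0.3,0,0,0,0,0,8.54],[0.1,0,0,0,0,0,8.54],[0,0,0,0,0,0,8.54],[0,0,0,0,0,0,8.54]]]';python3 -m handwheel '[[[0,0,-1,0,0,0,8.54],[0,0,-4,0,0,0,8.54],[0,0,-5,0,0,0,8.54],[-4,0,-3,0,0,0,8.54],[-6,0,0,0,0,0,8.54],[-6,0,0,0,0,0,8.54],[-6,0,0,0,0,0,8.54],[-6,0,0,0,0,0,8.54],[-6,0,0,0,0,0,8.54],[0,0,0,0,0,0,8.54],[0,0,0,0,0,0,8.54]]]'
python3 - <<'E'
from rel import *
t=env.read_camera("top");cv2.imwrite("pics/t8.png",t);sc=env.read_camera("scene");cv2.imwrite("pics/s8.png",sc)
x=cv2.resize(t[110:260,170:370],(800,600),interpolation=2);cv2.imwrite("pics/t8c.png",x)
for y in(-.009,0,.009):
    a=np.radians(7.9);q=np.array([.5445,.1707])+y*np.array([-np.sin(a),np.cos(a)])
    for k in(-.075,.075):print(y,k,[(proj("top",np.r_[q+k*np.array([np.cos(a),np.sin(a)]),.039])-[170,110])*4])
E
```

```text
time: 20.15
tcp_pos: [0.5609, 0.1802, 0.0607]
eef_rot: [180.0, -0.0, 95.0]
ft_force: [-3.8, -0.1, 11.7]
gripper_width: 0.998
gripper_force: 5.7
time: 21.52
tcp_pos: [0.5901, -0.1592, 0.1896]
eef_rot: [-180.0, -0.0, 94.9]
ft_force: [-0.1, 0.3, -0.3]
gripper_width: 1.0
gripper_force: 0.0
-0.009 -0.075 [array([264.1957, 473.6187])]
-0.009 0.075 [array([240.2499, 242.3879])]
0 -0.075 [array([249.9155, 475.324 ])]
0 0.075 [array([226.2658, 244.0266])]
0.009 -0.075 [array([235.6314, 477.0297])]
0.009 0.075 [array([212.2778, 245.6657])]
```

View pics/t8c.png

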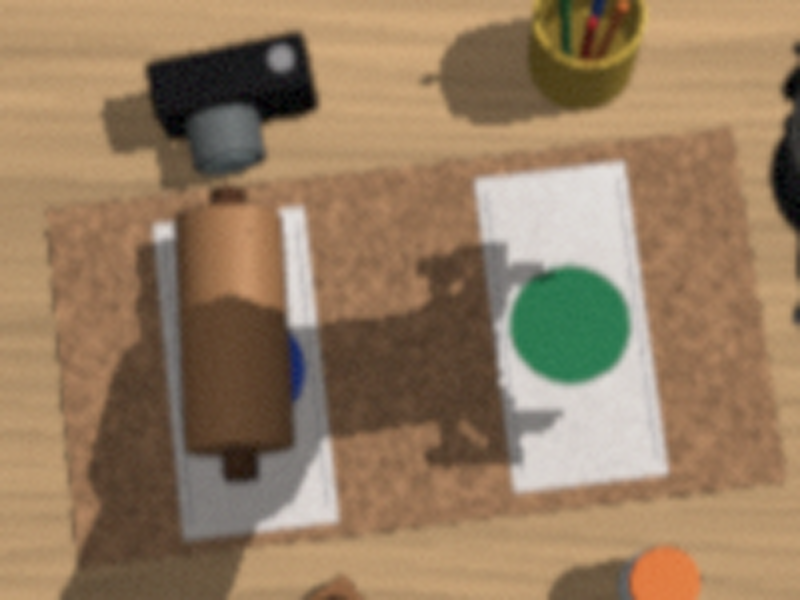

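The top crop shows the roller lying across the blue spot. Its knobs are at (228,192) and (240,463), so the axis is about 2 mm from the spot's centre along the mat. It is about 17 mm off across the mat and 3° from square. The camera and the other bystanders have not moved, and the arm is clear.

```bash
python3 -c "
from cell import env
print(env.sign_off())"
```

```text
the job is handed in; nothing more can be done
None
```

The roller now rests across the blue spot, about 2 mm off centre along the mat, 17 mm across it and 3° from square. I rolled it there with seven fingertip strokes on top of the barrel, and the job was handed in after about 22 s; no verdict was returned.

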